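# Set out the sample fittings on their outline plates

## Robot

A 6-joint arm with a two-finger parallel gripper is mounted at the origin on the work surface. World frame = base frame: x ahead of the robot, y to its left, z up, the work surface at z = 0. Lengths are in m, angles in rad, forces in N, time in s.
With the tool pointing down it reaches from about 0.35 to 0.975 m from the base axis. Payload 4.9 kg.
Tool frame: the origin (TCP) lies on the centre line of the jaws, within the pads' length; the fingertips stand 14 mm ahead of it and the grasp point (between the pads) lies 5 mm behind it (manip.nose_length is the distance from the TCP to the fingertips, in m); z points along the fingers, y is the line along which they close (so a half turn about z gives the same grasp; the last joint's range is limited). The gripper opens to 85 mm and grips with 20 to 120 N. Pads are 22 mm wide; open, the fingers measure 114 mm over their backs; the gripper's body (76 mm by 85 mm) begins 54 mm behind the grasp point. The pads swing forward as they close: fully open they stand 13 mm farther back than shut.
Start: joints at [-1.402, 0.053, 1.613, -0, 1.476, -0.119], TCP at [0.177, -0.599, 0.245] pointing down, gripper open.
Joint ranges: [-3.01, 3.01], [-1.01, 2.22], [0.06, 2.58], [-1.02, 4.17], [0.09, 2.62], [-3.14, 3.14]. Speed limits (rad/s): [2.57, 2.57, 3.14, 3.14, 3.14, 3.14].

## Interface

Orientations are given as a unit quaternion [w, x, y, z].
In Python, from plant import manip, imaging gives the robot as it stands.
- The arm moves only by the tool play_rows, never from a script. Its argument "commands" is a list of rows, each a list of 6 numbers: the shift along the tool's x, y, z in mm, then the turn, a rotation vector about the tool's x, y, z in degrees. A call has 1 to 5 rows; each row shifts and turns the commanded pose from where the row before left it, along the tool's axes as they then stand; what a row does not reach is not made up. A row lasts 1/12 s, in which the tool goes at most 41.7 mm and 7.16 degrees, less where a joint would pass 70% of its speed; a pose out of reach is approached as far as the arm can. A call is refused whole if a number of a shift passes 41.7 or a number of a turn 7.16, either way. A call with a gripper value outside its range is refused whole. "hand" is the finger opening in mm, from 0 to 85.4, set as the call begins (left out, the last holds). The fingers move at their own pace and stop on an object; the grip force is fixed at half the most. Time passes only in rows, so rows that do not move let the fingers close. It gives the time, the measured TCP pose, the force, the opening and the grip force at its end, in the units of the state.
- manip.state(): the state, without advancing time (a new reading comes with each control period).
- imaging.grab_frame(name): name is "side" or "top"; returns a dict with "image" (384x512x3 uint8, red, green, blue), "fx", "fy", "cx", "cy" (pixels), "R" (3x3) and "t" (3): a world point X has camera coordinates R X + t. Camera axes: x right, y down, z forward; pixel columns grow to the right and rows downward; lengths in m; the calibration is good to about 2 mm. A picture is of the moment at which its call begins. There is no depth.
- manip.job_done(): hands the job in; it is judged then, once.
The state is a dict: "time": time; "joint_pos": joint angles; "joint_vel": joint speeds; "joint_efforts": joint torques, N m; "tool_pos": TCP position; "tool_rot": TCP orientation; "contact_force": force on the tool from outside, world axes, zero at the start; "ft_torque": the same for the moment, N m; "gripper_width": opening from 0.0 (shut) to 1.0 (fully open); "grasp_force": force on a finger pad.
Only numpy, scipy, OpenCV 4.12 (cv2) and the standard library are available. Lean on these libraries where they do the work, as an engineer would, in place of code of your own. Each camera call takes 0.05 s, during which the arm holds its last target. There are 200 camera calls.

## Task

Set out the counter samples: put each of the four brass pipe fittings (cross, straight socket, hexagonal cap, round flange) flat on the white plate that carries its outline, centred in the outline and turned to match it, and let go. Leave the paint tin and the glass jar standing where they are.

Things in the scene. Friction and masses are not known exactly. Their poses are not given: they have to be found in the camera images.
- cross_mid (a point): Brass four-way pipe cross lying flat: seen from above a plus sign, two crossing tubes each 60 mm from end to end, 24 mm thick, with 30 mm collars, 10 mm long, at the four open ends; the end faces are flat. 30 mm high. The point is its centre, 15 mm above its underside; x and y run along the two tubes, z up. It can be gripped across two opposite end faces (60 mm). About 0.2 kg.
- socket_mid (a point): Brass straight pipe socket lying on its side: a 28 mm round barrel, 72 mm long, with a hexagonal band (34 mm across flats, 12 mm long) at each end, so it does not roll; 34 mm high. The 48 mm of bare barrel between the bands is the place to grip (28 mm wide). The point is its centre, 17 mm above its underside; x runs along its length, y across it, level; z up. About 0.2 kg.
- cap_mid (a point): Brass hexagonal end cap standing upright: a solid hexagon 46 mm across flats and 30 mm high with a low dome on top, 36 mm high in all. The point is its centre, 18 mm above its underside; z up, y square to one pair of flats (x points at a corner), so it can be gripped across the flats along y (46 mm). About 0.25 kg.
- flange_mid (a point): Brass floor flange lying flat: a round disc 72 mm across and 8 mm thick with an upright hub 34 mm across in its middle, 50 mm high in all. Grip it by the hub, which is bare from 8 to 50 mm above its underside; the disc lies under the fingers. The point is on its axis, 25 mm above its underside; z up. About 0.3 kg.
- plate_cross: Fixed white square plate, 100 x 100 x 4 mm, lying flat on the table, with a thin black outline of a plus sign drawn round its middle. Origin: centre of its underside, on the table (the top face is 4 mm higher); z up, x and y along its sides. The outline, 5 mm larger all round than the cross fitting, has its arms along x and y.
- plate_socket: Fixed white square plate, 100 x 100 x 4 mm, lying flat on the table, with a thin black outline of a rectangle drawn round its middle. Origin: centre of its underside, on the table (the top face is 4 mm higher); z up, x and y along its sides. The outline, 82 mm along x and 46 mm along y, fits about 5 mm outside the straight socket.
- plate_cap: Fixed white square plate, 100 x 100 x 4 mm, lying flat on the table, with a thin black outline of a hexagon drawn round its middle. Origin: centre of its underside, on the table (the top face is 4 mm higher); z up, x and y along its sides. The outline, 56 mm across flats, is 5 mm larger all round than the cap; its flats face +y and -y and its corners lie on the x axis.
- plate_flange: Fixed white square plate, 100 x 100 x 4 mm, lying flat on the table, with a thin black outline of a circle drawn round its middle. Origin: centre of its underside, on the table (the top face is 4 mm higher); z up, x and y along its sides. The outline, 82 mm across, is 5 mm larger all round than the flange's disc.
- tin_mid (a point): Small round paint tin, grey with a red band and red lid, 56 mm across and 62 mm high, standing loose among the fittings and plates; to be left standing where it is. The point is its centre, half-way up; z up.
- jar_mid (a point): Small glass jar with a dark lid, 50 mm across and 70 mm high, standing loose among the fittings and plates; to be left standing where it is. The point is its centre, half-way up; z up.
Not all that is in view belongs to the job. What is shaped like the part that bears socket_mid but pink is not meant. Leave any turquoise look-alike of the part that bears cap_mid alone.

How it is judged:
At the end, for the whole second after the job is handed in: Each fitting at rest flat on its own plate: centres within 12 mm, height within 4 mm, tilt under 0.12 rad; socket, cross and cap within 0.22 rad of their outlines (any equivalent turn; flange any turn). Tin and jar upright, within 25 mm of their start (horizontal distance between cross_mid and plate_cross below 0.012 m and z of cross_mid in the frame of plate_cross between 0.015 and 0.023 m and angle between each of cross_mid, socket_mid, cap_mid, flange_mid's own z axis and vertical below 0.12 rad and linear speed of each of cross, socket, cap, flange below 0.02 m/s and angular speed of each of cross, socket, cap, flange below 0.2 rad/s and (angle between the x axis of cross_mid and the x axis of plate_cross, either way round below 0.22 rad or angle between the x axis of cross_mid and the x axis of plate_cross, either way round above 1.3508 rad) and horizontal distance between socket_mid and plate_socket below 0.012 m and z of socket_mid in the frame of plate_socket between 0.017 and 0.025 m and angle between the x axis of socket_mid and the x axis of plate_socket, either way round below 0.22 rad and horizontal distance between cap_mid and plate_cap below 0.012 m and z of cap_mid in the frame of plate_cap between 0.018 and 0.026 m and (angle between the x axis of cap_mid and the x axis of plate_cap, either way round below 0.22 rad or angle between the x axis of cap_mid and the x axis of plate_cap, either way round between 0.827198 and 1.2672 rad) and horizontal distance between flange_mid and plate_flange below 0.012 m and z of flange_mid in the frame of plate_flange between 0.025 and 0.033 m and distance of each of tin_mid, jar_mid from where it was at the start of the episode below 0.025 m and angle between each of tin_mid, jar_mid's own z axis and vertical below 0.2 rad); the robot touches nothing.
It fails at once if the paint tin or the glass jar is knocked over or shoved away (distance of any of tin_mid, jar_mid from where it was at the start of the episode above 0.04 m or angle between any of tin_mid, jar_mid's own z axis and vertical above 0.5 rad).
It also fails if it takes over 112 s, if anything falls off the work surface, if the arm or the gripper's body presses on something with over 40 N, if the wrist force passes 120 N, or if a joint passes its speed limit or range.

## Working session

There is one attempt and no reset: what is moved stays moved. The work goes in short steps, Python scripts to look and compute and a tool call to move; the robot and the scene stay as the last step left them, time stands still between calls to the robot, and variables do not carry over. Pictures are saved under pics/ and viewed, at most 14 in all, crops included, and the job is handed in when it is done.

Besides the shell and the picture viewer there is one more tool, called by a JSON object that holds its "method" and its "body", one argument or row to a line. play_rows: Moves the arm, as the interface text tells. Its arguments: {"type":"object","properties":{"commands":{"type":"array","items":{"type":"array","items":{"type":"number"}}},"hand":{"type":"number"}},"required":["commands"]}

```bash
mkdir -p pics; ls
python3 - <<'E'
from plant import manip, imaging
import cv2,numpy as np
for n in ("top","side"):
    f=imaging.grab_frame(n); np.savez(f"{n}0.npz",**f)
    cv2.imwrite(f"pics/{n}0.png",cv2.resize(f["image"][:,:,::-1],(800,600),interpolation=cv2.INTER_CUBIC))
    print(n,f["fx"],f["cx"],f["cy"],np.round(f["R"],3).tolist(),f["t"], -f["R"].T@f["t"])
print(manip.state())
E
```

```text
pics
top 437.86958904082394 250.12527325909025 191.18885436342114 [[-0.015, -1.0, -0.008], [-0.992, 0.016, -0.122], [0.123, 0.006, -0.992]] [3.89983789e-05 4.94725770e-01 1.03373976e+00] [ 0.36429782 -0.01462318  1.08648274]
side 498.3158525815243 252.7702094316516 192.91199340817676 [[-0.863, -0.505, -0.006], [-0.292, 0.509, -0.81], [0.412, -0.697, -0.587]] [0.42493421 0.19052013 1.32651676] [-0.12392498  1.04210077  0.93551179]
{'time': 0.1, 'joint_pos': array([-1.40199516e+00,  5.32913246e-02,  1.61416750e+00, -2.89848272e-05,
        1.47602869e+00, -1.18994093e-01]), 'joint_vel': array([-4.16905880e-05, -3.38471715e-03, -4.04491906e-03,  5.42089725e-04,
        4.67760826e-04, -3.89721768e-04]), 'joint_efforts': array([ 1.49358781e-03, -3.94901133e+01, -3.71364605e+01, -5.55364318e-05,
        3.90617948e-03, -1.11400715e-05]), 'tool_pos': array([ 0.17730266, -0.59874938,  0.24417919]), 'tool_rot': array([-9.46777575e-04,  9.89663946e-01,  1.43402845e-01, -3.80135380e-05]), 'contact_force': array([-0.75545708, -0.22492464,  1.02397962]), 'ft_torque': array([ 0.03426597, -0.00346281, -0.05934587]), 'grasp_force': 0.0, 'gripper_width': 0.9998533038702604}
```

View pics/top0.png

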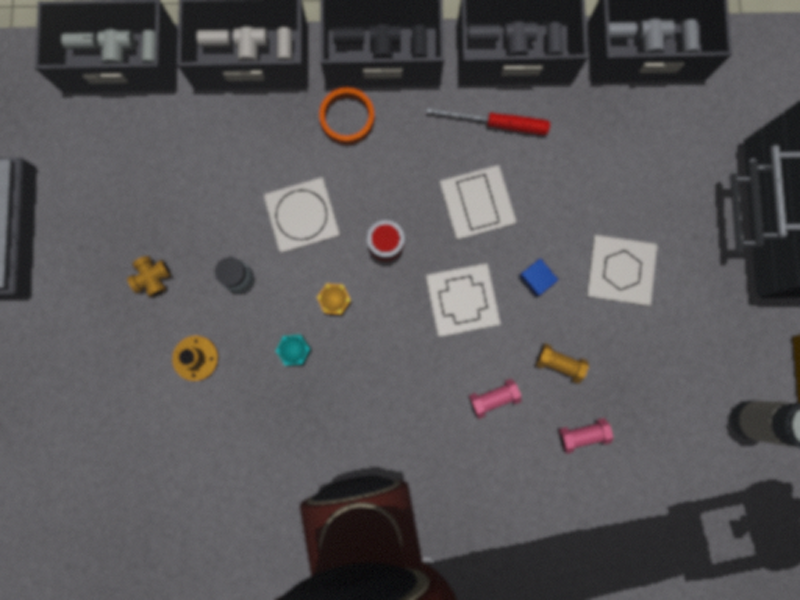

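View pics/side0.png

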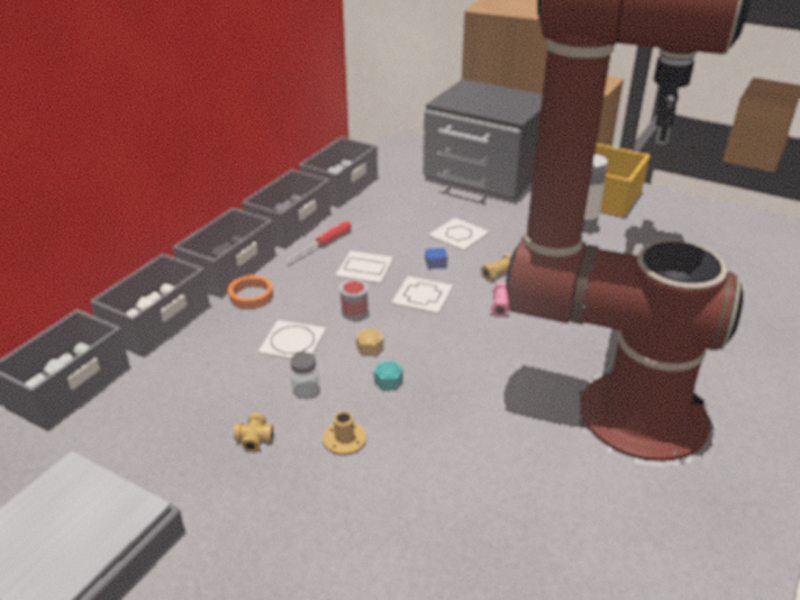

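Top view (800x600 px): brass cross (149,276), flange (195,358), cap (333,299), socket (562,363). Plates: circle (302,214), rectangle (478,202), plus (463,299), hexagon (623,270). Tin is at (386,238) and jar at (234,274).

Look-alikes: sockets at (562,363) brass and (496,398)/(586,435) pink; caps at (333,299) brass and (293,350) turquoise. The brass ones fit the description.

```bash
cat > meas.py <<'E'
import numpy as np, cv2
from scipy.optimize import minimize
def H_plane(f,z):
    K=np.array([[f["fx"],0,f["cx"]],[0,f["fy"],f["cy"]],[0,0,1]])
    R=f["R"]; return K@np.c_[R[:,0],R[:,1],R[:,2]*z+f["t"]]
def to_world(f,uv,z):
    Hi=np.linalg.inv(H_plane(f,z))
    return cv2.perspectiveTransform(np.float64(uv).reshape(-1,1,2),Hi).reshape(-1,2)
S=1000; SZ=140   # 1 mm/px patch, SZ mm wide
def patch(f,c,z,img=None):
    A=np.array([[0,-1/S,c[0]+SZ/2/S],[-1/S,0,c[1]+SZ/2/S],[0,0,1]]) # patch px (col,row)->world, col=-y,row=-x
    A=np.array([[0,-1/S,c[0]+SZ/2/S],[-1/S,0,c[1]+SZ/2/S],[0,0,1]])
    M=H_plane(f,z)@A
    return cv2.warpPerspective(f["image"] if img is None else img,M,(SZ,SZ),flags=cv2.WARP_INVERSE_MAP|cv2.INTER_CUBIC)
def brass(img):
    h=cv2.cvtColor(img,cv2.COLOR_RGB2HSV)
    return ((h[...,0]>8)&(h[...,0]<32)&(h[...,1]>110)&(h[...,2]>50)).astype(np.uint8)
def fit(mask,poly,c):
    """poly: model outlines in m; -> x,y,yaw maximising IoU with the patch mask"""
    def iou(p):
        t=np.zeros_like(mask); cs,sn=np.cos(p[2]),np.sin(p[2])
        for q in poly:
            w=q@np.array([[cs,sn],[-sn,cs]])+np.array(p[:2])/S
            px=np.c_[SZ/2-w[:,1]*S,SZ/2-w[:,0]*S]
            cv2.fillPoly(t,[np.int32(np.round(px*16))],1,shift=4)
        return -(t&mask).sum()/max(1,(t|mask).sum())
    ys,xs=np.nonzero(mask); x0,y0=SZ/2-ys.mean(),SZ/2-xs.mean()
    best=min((minimize(iou,[x0,y0,a],method="Nelder-Mead",options=dict(initial_simplex=[[x0,y0,a],[x0+3,y0,a],[x0,y0+3,a],[x0,y0,a+.2]])) for a in np.arange(0,np.pi,.2)),key=lambda r:r.fun)
    return np.array([c[0]+best.x[0]/S,c[1]+best.x[1]/S,best.x[2]]),-best.fun
rect=lambda a,b,x=0:np.array([[x-a,-b],[x+a,-b],[x+a,b],[x-a,b]])/1000
hexa=np.array([[np.cos(k*np.pi/3),np.sin(k*np.pi/3)] for k in range(6)])*.046/np.sqrt(3)
circ=np.array([[np.cos(k*np.pi/18),np.sin(k*np.pi/18)] for k in range(36)])*.036
MODEL=dict(cross=([rect(30,12),rect(12,30),rect(5,15,25),rect(5,15,-25),rect(15,5)+[0,.025],rect(15,5)-[0,.025]],.015),
 socket=([rect(36,14),rect(6,18,30),rect(6,18,-30)],.017),cap=([hexa],.026),flange=([circ],.008))
PIX=dict(cross=(149,276),socket=(562,363),cap=(333,299),flange=(195,358))
PL=dict(flange=(302,214),socket=(478,202),cross=(463,299),cap=(623,270))
E
python3 - <<'E'
from meas import *
f=dict(np.load("top0.npz")); s=.64
tiles=[]
for n,p in PIX.items():
    poly,z=MODEL[n]; c=to_world(f,np.array(p)*s,z)[0]; im=patch(f,c,z); m=brass(im)
    if n=="flange": m=cv2.morphologyEx(m,cv2.MORPH_CLOSE,np.ones((25,25)))
    k,lab,st,_=cv2.connectedComponentsWithStats(m); m=(lab==1+np.argmax(st[1:,4])).astype(np.uint8)
    r,q=fit(m,poly,c); print(n,np.round(r[:2],4),"deg",round(np.degrees(r[2]),1),"iou",round(q,2))
    e=im.copy(); cs,sn=np.cos(r[2]),np.sin(r[2])
    for g in poly:
        w=g@np.array([[cs,sn],[-sn,cs]])+r[:2]-c
        cv2.polylines(e,[np.int32(np.c_[SZ/2-w[:,1]*S,SZ/2-w[:,0]*S])],True,(0,255,255))
    tiles.append(e)
t2=[]
for n,p in PL.items():
    c=to_world(f,np.array(p)*s,.004)[0]; im=patch(f,c,.004); g=cv2.cvtColor(im,cv2.COLOR_RGB2GRAY)
    m=(g>140).astype(np.uint8); cs=max(cv2.findContours(m,0,2)[0],key=cv2.contourArea); r=cv2.minAreaRect(cs)
    x,y=c+np.array([70-r[0][1],70-r[0][0]])/1000
    b=cv2.boxPoints(r); d=b[1]-b[0]; yaw=np.degrees(np.arctan2(-d[0],-d[1]))
    print("plate",n,round(x,4),round(y,4),"sz",np.round(r[1],0),"side yaw",round(yaw%90,1))
    cv2.polylines(im,[np.int32(b)],True,(255,0,0)); t2.append(im)
for n,p,z in(("tin",(386,238),.062),("jar",(231,270),.07),("teal",(293,350),.03)): print(n,to_world(f,np.array(p)*s,z).round(3))
o=cv2.resize(np.vstack([np.hstack(tiles),np.hstack(t2)]),None,fx=1.42,fy=1.42)
cv2.imwrite("pics/m0.png",o[:,:,::-1])
from plant import manip; print(manip.nose_length)
E
```

```text
cross [0.6113 0.3892] deg -133.7 iou -0.0
socket [ 0.4024 -0.309 ] deg 230.6 iou -4206783141096819.0
cap [0.5569 0.1091] deg -91.7 iou -0.0
flange [0.4882 0.3408] deg -327.9 iou -0.0
plate flange 0.639 0.1364 sz [101. 101.] side yaw 15.8
plate socket 0.6551 -0.1502 sz [101. 101.] side yaw 14.5
plate cross 0.4957 -0.1215 sz [102. 102.] side yaw 10.4
plate cap 0.5394 -0.3776 sz [101. 101.] side yaw 80.2
tin [[ 0.584 -0.002]]
jar [[0.537 0.232]]
teal [[0.417 0.144]]
0.014meas.py:26: RuntimeWarning: overflow encountered in scalar negative
  return -(t&mask).sum()/max(1,(t|mask).sum())
```

View pics/m0.png

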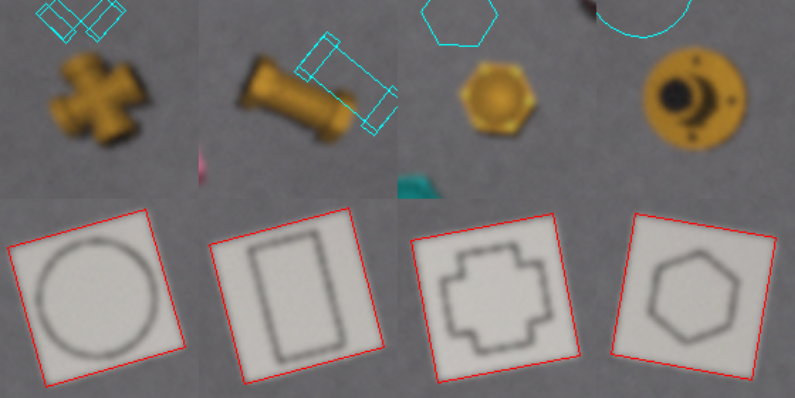

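The plates fit well; the part fit failed on an unsigned-negation bug, which I'm fixing. The crop confirms that all four parts are brass, not pink or turquoise.

```bash
sed -i 's/return -(t&mask).sum()\/max(1,(t|mask).sum())/return -float((t\&mask).sum())\/float(max(1,(t|mask).sum()))/' meas.py
cat > fitparts.py <<'E'
from meas import *
def run(f,names,guess,out):
    tiles=[]; res={}
    for n in names:
        poly,z=MODEL[n]; c=guess[n]; im=patch(f,c,z); m=brass(im)
        if n=="flange": m=cv2.morphologyEx(np.pad(m,30),cv2.MORPH_CLOSE,np.ones((25,25)))[30:-30,30:-30]
        k,lab,st,_=cv2.connectedComponentsWithStats(m); m=(lab==1+np.argmax(st[1:,4])).astype(np.uint8)
        r,q=fit(m,poly,c); res[n]=r; print(n,np.round(r[:2],4),"deg",round(np.degrees(r[2])%360,1),"iou",round(q,2))
        e=im.copy(); cs,sn=np.cos(r[2]),np.sin(r[2])
        for g in poly:
            w=g@np.array([[cs,sn],[-sn,cs]])+r[:2]-c
            cv2.polylines(e,[np.int32(np.c_[SZ/2-w[:,1]*S,SZ/2-w[:,0]*S])],True,(0,255,255))
        tiles.append(e)
    cv2.imwrite(out,cv2.resize(np.hstack(tiles),None,fx=1.42,fy=1.42)[:,:,::-1])
    return res
if __name__=="__main__":
    f=dict(np.load("top0.npz"))
    run(f,list(PIX),{n:to_world(f,np.array(p)*.64,MODEL[n][1])[0] for n,p in PIX.items()},"pics/m1.png")
E
python3 fitparts.py
```

```text
cross [0.5396 0.3775] deg 118.6 iou 0.89
socket [ 0.3915 -0.2722] deg 66.3 iou 0.91
cap [0.4969 0.0822] deg 23.2 iou 0.96
flange [0.4092 0.3031] deg 178.4 iou 0.98
```

View pics/m1.png

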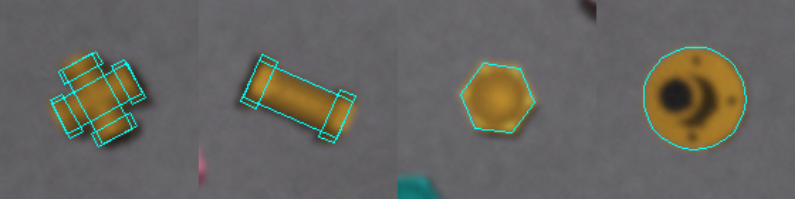

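```bash
cat > plan.py <<'E'
import sys, numpy as np
from scipy.spatial.transform import Rotation as Ro
from plant import manip
def pose():
    s=manip.state(); q=s["tool_rot"]; R=Ro.from_quat(np.r_[q[1:],q[0]]).as_matrix()
    return s,s["tool_pos"],R,np.degrees(np.arctan2(R[1,0],R[0,0]))
def plan(wps):
    """wps: (x,y,z,yaw deg or None) -> tool-frame turn about z (deg) then shift (mm), and smallest reach"""
    s,p,R,yaw=pose(); tilt=np.degrees(np.arccos(-R[2,2]))
    print("at",p.round(4),"yaw",yaw.round(1),"tilt",tilt.round(2),"t",round(s["time"],1),"F",s["contact_force"].round(1),"grip",round(float(s["gripper_width"])*85.4,1),round(float(s["grasp_force"]),1),"j6",s["joint_pos"][5].round(2))
    for x,y,z,w in wps:
        turn=0 if w is None else -((w-yaw+180)%360-180); yaw-=turn; a=np.radians(yaw)
        T=np.array([[np.cos(a),np.sin(a),0],[np.sin(a),-np.cos(a),0],[0,0,-1]]); q=np.array([x,y,z])
        d=T.T@(q-p)*1000; r=min(np.hypot(*(p+(q-p)*k)[:2]) for k in np.linspace(0,1,21))
        print("turn z %.1f then shift"%turn,d.round(1),"len %.0f minreach %.2f"%(np.linalg.norm(d),r)); p=q
E
python3 -c "
from plan import *
plan([(.3915,-.272,.14,66.3),(.3915,-.272,.018,None),(.3915,-.272,.14,None),(.655,-.150,.14,14.5),(.655,-.150,.022,None)])"
```

```text
at [ 0.1773 -0.5987  0.2442] yaw 16.5 tilt 0.11 t 0.1 F [-0.8 -0.2  1. ] grip 85.4 0.0 j6 -0.12
turn z -49.8 then shift [385.3  64.8 104.2] len 404 minreach 0.48
turn z 0.0 then shift [  0.   0. 122.] len 122 minreach 0.48
turn z 0.0 then shift [   0.    0. -122.] len 122 minreach 0.48
turn z 51.8 then shift [285.7 -52.1   0. ] len 290 minreach 0.48
turn z 0.0 then shift [  0.   0. 118.] len 118 minreach 0.67
```

{"method": "play_rows", "body": {
  "commands": [
    [0,0,0,0,0,-7.1],
    [0,0,0,0,0,-7.1],
    [0,0,0,0,0,-7.1],
    [0,0,0,0,0,-7.1],
    [0,0,0,0,0,-7.1]
  ],
  "hand": 58
}}

```text
time: 0.52
tool_pos: [0.1773, -0.5989, 0.2446]
tool_rot: [-0.001, 0.897, 0.441, 0.0]
contact_force: [0.1, -0.6, -0.4]
gripper_width: 0.684
grasp_force: 0.0
```

{"method": "play_rows", "body": {
  "commands": [
    [0,0,0,0,0,-7.1],
    [0,0,0,0,0,-7.1],
    [32.1,5.4,8.7,0,0,0],
    [32.1,5.4,8.7,0,0,0],
    [32.1,5.4,8.7,0,0,0]
  ]
}}

```text
time: 0.93
tool_pos: [0.2312, -0.5167, 0.2183]
tool_rot: [-0.0, 0.838, 0.545, 0.0]
contact_force: [0.2, 1.2, 0.2]
gripper_width: 0.676
grasp_force: 0.0
```

{"method": "play_rows", "body": {
  "commands": [
    [32.1,5.4,8.7,0,0,0],
    [32.1,5.4,8.7,0,0,0],
    [32.1,5.4,8.7,0,0,0],
    [32.1,5.4,8.7,0,0,0],
    [32.1,5.4,8.7,0,0,0]
  ]
}}

```text
time: 1.35
tool_pos: [0.321, -0.3801, 0.1748]
tool_rot: [-0.0, 0.838, 0.546, 0.0]
contact_force: [1.2, -0.4, -0.5]
gripper_width: 0.676
grasp_force: 0.0
```

{"method": "play_rows", "body": {
  "commands": [
    [32.1,5.4,8.7,0,0,0],
    [32.1,5.4,8.7,0,0,0],
    [32.1,5.4,8.7,0,0,0],
    [32.1,5.4,8.7,0,0,0],
    [0,0,0,0,0,0]
  ]
}}

```text
time: 1.77
tool_pos: [0.3929, -0.268, 0.1382]
tool_rot: [-0.003, 0.836, 0.548, 0.0]
contact_force: [-0.6, 0.6, 0.1]
gripper_width: 0.677
grasp_force: 0.0
```

Run:
```python
from plan import *
plan([(.3915,-.272,.018,66.3)])
from plant import imaging; import cv2
f=imaging.grab_frame("top"); np.savez("top1.npz",**f)
a=f["image"][140:300,250:450]
g=imaging.grab_frame("side"); b=g["image"][130:290,240:440]
cv2.imwrite("pics/a1.png",cv2.resize(np.hstack([a,b]),None,fx=2,fy=2)[:,:,::-1])
```

```text
at [ 0.3929 -0.268   0.1382] yaw 66.5 tilt 0.31 t 1.8 F [-0.6  0.6  0.1] grip 57.8 0.0 j6 -0.35
turn z 0.2 then shift [ -4.2   0.3 120.2] len 120 minreach 0.48
```

View pics/a1.png

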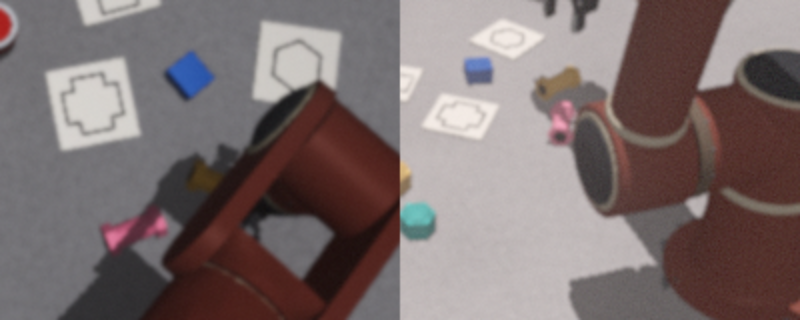

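The top view is blocked by the arm (socket partly hidden at about (205,178) of the crop). The side view shows the gripper above the brass socket at (558,82). I'll descend and check before closing.

{"method": "play_rows", "body": {
  "commands": [
    [0,0,30,0,0,0],
    [0,0,30,0,0,0],
    [0,0,25,0,0,0],
    [0,0,15,0,0,0],
    [0,0,0,0,0,0]
  ]
}}

```text
time: 2.28
tool_pos: [0.3893, -0.2721, 0.0373]
tool_rot: [-0.004, 0.838, 0.545, -0.001]
contact_force: [-0.1, 0.7, -0.1]
gripper_width: 0.674
grasp_force: 0.0
```

```bash
python3 -c "
from plan import *
plan([(.3915,-.272,.018,66.3)])"
```

```text
at [ 0.3893 -0.2721  0.0373] yaw 66.1 tilt 0.42 t 2.3 F [-0.1  0.7 -0.1] grip 57.6 0.0 j6 -0.35
turn z -0.2 then shift [ 1.   1.9 19.3] len 19 minreach 0.48
```

{"method": "play_rows", "body": {
  "commands": [
    [0,1,12,0,0,0],
    [0,0,8,0,0,0],
    [0,0,0,0,0,0],
    [0,0,0,0,0,0]
  ]
}}

```text
time: 2.62
tool_pos: [0.3931, -0.274, 0.0215]
tool_rot: [0.0, 0.838, 0.546, -0.0]
contact_force: [0.1, 0.4, 0.8]
gripper_width: 0.679
grasp_force: 0.0
```

{"method": "play_rows", "body": {
  "commands": [
    [0,0,0,0,0,0],
    [0,0,0,0,0,0],
    [0,0,0,0,0,0],
    [0,0,0,0,0,0],
    [0,0,0,0,0,0]
  ],
  "hand": 0
}}

```text
time: 3.03
tool_pos: [0.3937, -0.2741, 0.0221]
tool_rot: [0.001, 0.838, 0.546, 0.0]
contact_force: [-2.6, 0.5, 6.0]
gripper_width: 0.305
grasp_force: 59.4
```

{"method": "play_rows", "body": {
  "commands": [
    [0,0,0,0,0,0],
    [0,0,0,0,0,0]
  ]
}}

```text
time: 3.2
tool_pos: [0.3937, -0.2741, 0.0221]
tool_rot: [0.001, 0.838, 0.546, 0.0]
contact_force: [-1.2, -0.1, 5.7]
gripper_width: 0.306
grasp_force: 59.4
```

```bash
python3 -c "
from plan import *
plan([(.3915,-.272,.138,None),(.655,-.150,.138,14.5),(.655,-.150,.024,None)])"
```

```text
at [ 0.3937 -0.2741  0.0221] yaw 66.2 tilt 0.09 t 3.2 F [-1.2 -0.1  5.7] grip 26.1 59.4 j6 -0.35
turn z 0.0 then shift [   1.    -2.8 -115.9] len 116 minreach 0.48
turn z 51.7 then shift [285.7 -52.1   0. ] len 290 minreach 0.48
turn z 0.0 then shift [  0.   0. 114.] len 114 minreach 0.67
```

{"method": "play_rows", "body": {
  "commands": [
    [0,0,-12,0,0,0],
    [0,0,-26,0,0,0],
    [1,-2.8,-26,0,0,0],
    [0,0,-26,0,0,6.5],
    [0,0,-26,0,0,6.5]
  ]
}}

```text
time: 3.62
tool_pos: [0.3903, -0.2707, 0.1372]
tool_rot: [-0.001, 0.895, 0.445, -0.0]
contact_force: [1.2, 0.4, -2.2]
gripper_width: 0.305
grasp_force: 59.4
```

{"method": "play_rows", "body": {
  "commands": [
    [0,0,0,0,0,6.5],
    [0,0,0,0,0,6.5],
    [0,0,0,0,0,6.5],
    [0,0,0,0,0,6.5],
    [0,0,0,0,0,6.5]
  ]
}}

```text
time: 4.03
tool_pos: [0.3906, -0.2709, 0.1363]
tool_rot: [-0.0, 0.984, 0.177, -0.0]
contact_force: [0.7, -0.7, -3.0]
gripper_width: 0.303
grasp_force: 59.6
```

{"method": "play_rows", "body": {
  "commands": [
    [0,0,0,0,0,6.2],
    [20,-4,0,0,0,0],
    [30,-5.5,0,0,0,0],
    [30,-5.5,0,0,0,0],
    [30,-5.5,0,0,0,0]
  ]
}}

```text
time: 4.45
tool_pos: [0.4929, -0.2231, 0.1362]
tool_rot: [-0.0, 0.992, 0.126, -0.0]
contact_force: [-0.0, -0.6, -1.2]
gripper_width: 0.304
grasp_force: 59.5
```

{"method": "play_rows", "body": {
  "commands": [
    [35,-6,0,0,0,0],
    [35,-6,0,0,0,0],
    [35,-6,0,0,0,0],
    [30,-6,0,0,0,0],
    [25,-5,0,0,0,0]
  ]
}}

```text
time: 4.87
tool_pos: [0.6414, -0.1543, 0.1358]
tool_rot: [-0.0, 0.992, 0.127, -0.0]
contact_force: [-0.5, -0.9, -1.7]
gripper_width: 0.3
grasp_force: 59.5
```

{"method": "play_rows", "body": {
  "commands": [
    [15,-2.6,0,0,0,0],
    [0,0,0,0,0,0],
    [0,0,0,0,0,0],
    [0,0,0,0,0,0]
  ]
}}

```text
time: 5.2
tool_pos: [0.6528, -0.1497, 0.136]
tool_rot: [-0.0, 0.992, 0.126, -0.001]
contact_force: [-0.1, 0.2, -1.9]
gripper_width: 0.303
grasp_force: 59.5
```

```bash
python3 -c "
from plan import *
plan([(.655,-.150,.0265,14.5)])"
```

```text
at [ 0.6528 -0.1497  0.136 ] yaw 14.5 tilt 0.11 t 5.2 F [-0.1  0.2 -1.9] grip 25.9 59.5 j6 0.98
turn z -0.0 then shift [  2.    0.8 109.5] len 110 minreach 0.67
```

{"method": "play_rows", "body": {
  "commands": [
    [1,0.8,25,0,0,0],
    [0,0,30,0,0,0],
    [0,0,25,0,0,0],
    [0,0,15,0,0,0],
    [0,0,7,0,0,0]
  ]
}}

```text
time: 5.62
tool_pos: [0.652, -0.1501, 0.0314]
tool_rot: [-0.001, 0.992, 0.126, -0.003]
contact_force: [-1.3, 0.2, -2.0]
gripper_width: 0.302
grasp_force: 59.5
```

{"method": "play_rows", "body": {
  "commands": [
    [0,0,5,0,0,0],
    [0,0,2,0,0,0],
    [0,0,0,0,0,0],
    [0,0,0,0,0,0],
    [0,0,0,0,0,0]
  ]
}}

```text
time: 6.03
tool_pos: [0.6561, -0.1505, 0.0297]
tool_rot: [0.001, 0.992, 0.126, 0.001]
contact_force: [-0.1, 0.9, -2.0]
gripper_width: 0.303
grasp_force: 59.5
```

{"method": "play_rows", "body": {
  "commands": [
    [0,0,1.5,0,0,0],
    [0,0,1.5,0,0,0],
    [0,0,0,0,0,0],
    [0,0,0,0,0,0],
    [0,0,0,0,0,0]
  ]
}}

```text
time: 6.45
tool_pos: [0.6558, -0.1503, 0.0262]
tool_rot: [0.0, 0.992, 0.126, 0.001]
contact_force: [-1.6, 0.4, 6.2]
gripper_width: 0.305
grasp_force: 60.0
```

{"method": "play_rows", "body": {
  "commands": [
    [0,0,0,0,0,0],
    [0,0,0,0,0,0],
    [0,0,0,0,0,0],
    [0,0,0,0,0,0]
  ],
  "hand": 56
}}

```text
time: 6.78
tool_pos: [0.6547, -0.1501, 0.0244]
tool_rot: [-0.0, 0.992, 0.126, -0.0]
contact_force: [-0.8, -0.2, 0.7]
gripper_width: 0.656
grasp_force: 0.0
```

{"method": "play_rows", "body": {
  "commands": [
    [0,0,-15,0,0,0],
    [0,0,-30,0,0,0],
    [0,0,-35,0,0,0],
    [0,0,-30,0,0,0],
    [0,0,0,0,0,0]
  ]
}}

```text
time: 7.2
tool_pos: [0.6596, -0.1517, 0.1452]
tool_rot: [0.003, 0.992, 0.126, 0.007]
contact_force: [0.4, -0.3, 1.8]
gripper_width: 0.656
grasp_force: 0.0
```

```bash
python3 -c "
from plan import *
plan([(.497,.082,.13,23.2),(.497,.082,.018,None),(.497,.082,.13,None),(.539,-.378,.13,-9.8),(.539,-.378,.022,None)])"
```

```text
at [ 0.6596 -0.1517  0.1452] yaw 14.5 tilt 0.85 t 7.2 F [ 0.4 -0.3  1.8] grip 56.1 0.0 j6 0.98
turn z -8.7 then shift [ -57.4 -278.8   15.2] len 285 minreach 0.50
turn z 0.0 then shift [  0.   0. 112.] len 112 minreach 0.50
turn z 0.0 then shift [   0.    0. -112.] len 112 minreach 0.50
turn z 33.0 then shift [119.7 446.1   0. ] len 462 minreach 0.50
turn z 0.0 then shift [  0.   0. 108.] len 108 minreach 0.66
```

{"method": "play_rows", "body": {
  "commands": [
    [0,0,0,0,0,-4.4],
    [0,0,0,0,0,-4.3],
    [-4,-20,0,0,0,0],
    [-6,-32,0,0,0,0],
    [-7,-36,0,0,0,0]
  ],
  "hand": 66
}}

```text
time: 7.62
tool_pos: [0.6048, -0.0762, 0.136]
tool_rot: [0.0, 0.98, 0.2, 0.001]
contact_force: [0.9, 1.8, 0.2]
gripper_width: 0.773
grasp_force: 0.0
```

{"method": "play_rows", "body": {
  "commands": [
    [-7,-36,0,0,0,0],
    [-7,-36,0,0,0,0],
    [-7,-36,0,0,0,0],
    [-6,-32,0,0,0,0],
    [-5.5,-27,0,0,0,0]
  ]
}}

```text
time: 8.03
tool_pos: [0.5078, 0.0664, 0.1357]
tool_rot: [-0.0, 0.98, 0.201, 0.0]
contact_force: [0.4, 0.5, 0.4]
gripper_width: 0.77
grasp_force: 0.0
```

{"method": "play_rows", "body": {
  "commands": [
    [-4,-20,0,0,0,0],
    [0,0,0,0,0,0],
    [0,0,0,0,0,0],
    [0,0,0,0,0,0],
    [0,0,0,0,0,0]
  ]
}}

```text
time: 8.45
tool_pos: [0.4984, 0.0808, 0.1354]
tool_rot: [0.0, 0.98, 0.2, 0.0]
contact_force: [0.4, -0.1, 0.5]
gripper_width: 0.776
grasp_force: 0.0
```

```bash
python3 -c "
from plan import *
plan([(.497,.082,.018,23.2)])"
```

```text
at [0.4984 0.0808 0.1354] yaw 23.1 tilt 0.05 t 8.4 F [ 0.4 -0.1  0.5] grip 66.3 0.0 j6 1.18
turn z -0.1 then shift [ -0.8  -1.7 117.4] len 117 minreach 0.50
```

{"method": "play_rows", "body": {
  "commands": [
    [-0.8,-1.7,25,0,0,0],
    [0,0,30,0,0,0],
    [0,0,30,0,0,0],
    [0,0,20,0,0,0],
    [0,0,11,0,0,0]
  ]
}}

```text
time: 8.87
tool_pos: [0.4946, 0.0818, 0.0158]
tool_rot: [-0.0, 0.98, 0.2, -0.002]
contact_force: [-0.2, 0.2, 0.6]
gripper_width: 0.771
grasp_force: 0.0
```

{"method": "play_rows", "body": {
  "commands": [
    [0,0,0,0,0,0],
    [0,0,0,0,0,0],
    [0,0,0,0,0,0]
  ]
}}

```text
time: 9.12
tool_pos: [0.4978, 0.0825, 0.0206]
tool_rot: [0.0, 0.98, 0.201, 0.001]
contact_force: [-0.6, -0.1, 0.4]
gripper_width: 0.771
grasp_force: 0.0
```

{"method": "play_rows", "body": {
  "commands": [
    [0,0,0,0,0,0],
    [0,0,0,0,0,0],
    [0,0,0,0,0,0],
    [0,0,0,0,0,0],
    [0,0,0,0,0,0]
  ],
  "hand": 0
}}

```text
time: 9.53
tool_pos: [0.498, 0.0829, 0.0211]
tool_rot: [0.0, 0.98, 0.201, 0.002]
contact_force: [-0.5, -1.2, 6.4]
gripper_width: 0.521
grasp_force: 63.6
```

```bash
python3 -c "
from plan import *
plan([(.497,.082,.13,None),(.539,-.378,.13,-9.8),(.539,-.378,.022,None)])"
```

```text
at [0.498  0.0829 0.0211] yaw 23.2 tilt 0.23 t 9.5 F [-0.5 -1.2  6.4] grip 44.5 63.6 j6 1.18
turn z 0.0 then shift [  -1.3    0.4 -108.9] len 109 minreach 0.50
turn z 33.0 then shift [119.7 446.1   0. ] len 462 minreach 0.50
turn z 0.0 then shift [  0.   0. 108.] len 108 minreach 0.66
```

{"method": "play_rows", "body": {
  "commands": [
    [0,0,-14,0,0,0],
    [0,0,-27,0,0,0],
    [0,0,-27,0,0,0],
    [0,0,-27,0,0,6.6],
    [0,0,-14,0,0,6.6]
  ]
}}

```text
time: 9.95
tool_pos: [0.4973, 0.0829, 0.1313]
tool_rot: [0.0, 0.996, 0.084, 0.002]
contact_force: [0.5, 0.2, -1.4]
gripper_width: 0.524
grasp_force: 62.7
```

{"method": "play_rows", "body": {
  "commands": [
    [0,0,0,0,0,6.6],
    [0,0,0,0,0,6.6],
    [0,0,0,0,0,6.6],
    [5,20,0,0,0,0],
    [8,30,0,0,0,0]
  ]
}}

```text
time: 10.37
tool_pos: [0.4996, 0.0326, 0.1274]
tool_rot: [-0.0, 0.996, -0.084, -0.001]
contact_force: [0.3, -0.6, -2.4]
gripper_width: 0.525
grasp_force: 62.6
```

{"method": "play_rows", "body": {
  "commands": [
    [9,34,0,0,0,0],
    [9,34,0,0,0,0],
    [9,34,0,0,0,0],
    [9,34,0,0,0,0],
    [9,34,0,0,0,0]
  ]
}}

```text
time: 10.78
tool_pos: [0.5151, -0.1452, 0.1275]
tool_rot: [-0.0, 0.996, -0.085, -0.0]
contact_force: [0.7, 0.6, -1.6]
gripper_width: 0.523
grasp_force: 62.6
```

{"method": "play_rows", "body": {
  "commands": [
    [9,34,0,0,0,0],
    [9,34,0,0,0,0],
    [9,34,0,0,0,0],
    [9,34,0,0,0,0],
    [9,34,0,0,0,0]
  ]
}}

```text
time: 11.2
tool_pos: [0.5306, -0.3204, 0.1273]
tool_rot: [-0.0, 0.996, -0.086, -0.0]
contact_force: [0.3, -0.3, -2.6]
gripper_width: 0.529
grasp_force: 62.6
```

{"method": "play_rows", "body": {
  "commands": [
    [8,30,0,0,0,0],
    [7.8,27,0,0,0,0],
    [0,0,0,0,0,0],
    [0,0,0,0,0,0],
    [0,0,0,0,0,0]
  ]
}}

```text
time: 11.62
tool_pos: [0.5365, -0.377, 0.127]
tool_rot: [-0.001, 0.996, -0.086, -0.001]
contact_force: [-0.3, 0.5, -2.2]
gripper_width: 0.523
grasp_force: 62.7
```

```bash
python3 -c "
from plan import *
plan([(.539,-.378,.0255,-9.8)])"
```

```text
at [ 0.5365 -0.377   0.127 ] yaw -9.8 tilt 0.12 t 11.6 F [-0.3  0.5 -2.2] grip 44.6 62.7 j6 1.02
turn z -0.0 then shift [  2.6   0.5 101.5] len 102 minreach 0.66
```

{"method": "play_rows", "body": {
  "commands": [
    [1.6,0.5,25,0,0,0],
    [0,0,30,0,0,0],
    [0,0,25,0,0,0],
    [0,0,12,0,0,0],
    [0,0,6,0,0,0]
  ]
}}

```text
time: 12.03
tool_pos: [0.537, -0.3759, 0.0268]
tool_rot: [-0.002, 0.996, -0.085, -0.002]
contact_force: [-0.2, -0.1, -3.0]
gripper_width: 0.525
grasp_force: 62.7
```

{"method": "play_rows", "body": {
  "commands": [
    [0,0,1.5,0,0,0],
    [0,0,0,0,0,0],
    [0,0,0,0,0,0],
    [0,0,0,0,0,0]
  ]
}}

```text
time: 12.37
tool_pos: [0.5397, -0.3796, 0.0306]
tool_rot: [0.001, 0.996, -0.085, 0.001]
contact_force: [1.5, -0.4, -2.6]
gripper_width: 0.523
grasp_force: 62.7
```

{"method": "play_rows", "body": {
  "commands": [
    [0,0,1.5,0,0,0],
    [0,0,1.5,0,0,0],
    [0,0,0,0,0,0],
    [0,0,0,0,0,0],
    [0,0,0,0,0,0]
  ]
}}

```text
time: 12.78
tool_pos: [0.5385, -0.3787, 0.0254]
tool_rot: [-0.0, 0.996, -0.086, -0.0]
contact_force: [0.4, -0.1, -2.0]
gripper_width: 0.521
grasp_force: 62.7
```

{"method": "play_rows", "body": {
  "commands": [
    [0,0,1,0,0,0],
    [0,0,0,0,0,0],
    [0,0,0,0,0,0]
  ]
}}

```text
time: 13.03
tool_pos: [0.5388, -0.3788, 0.0252]
tool_rot: [0.0, 0.996, -0.085, 0.0]
contact_force: [-2.7, 1.1, 2.1]
gripper_width: 0.526
grasp_force: 63.2
```

{"method": "play_rows", "body": {
  "commands": [
    [0,0,0,0,0,0],
    [0,0,0,0,0,0],
    [0,0,0,0,0,0],
    [0,0,0,0,0,0]
  ],
  "hand": 70
}}

```text
time: 13.37
tool_pos: [0.5386, -0.3788, 0.0244]
tool_rot: [0.0, 0.996, -0.086, 0.0]
contact_force: [0.8, -0.1, -0.1]
gripper_width: 0.819
grasp_force: 0.0
```

{"method": "play_rows", "body": {
  "commands": [
    [0,0,-15,0,0,0],
    [0,0,-30,0,0,0],
    [0,0,-35,0,0,0],
    [0,0,-25,0,0,0],
    [0,0,0,0,0,0]
  ]
}}

```text
time: 13.78
tool_pos: [0.542, -0.3817, 0.1389]
tool_rot: [0.004, 0.996, -0.085, 0.006]
contact_force: [1.0, -0.8, 0.8]
gripper_width: 0.821
grasp_force: 0.0
```

{"method": "play_rows", "body": {
  "commands": [
    [0,0,0,0,0,0],
    [0,0,0,0,0,0]
  ]
}}

```text
time: 13.95
tool_pos: [0.5384, -0.3786, 0.1298]
tool_rot: [0.0, 0.996, -0.085, 0.0]
contact_force: [1.0, 0.1, -0.3]
gripper_width: 0.823
grasp_force: 0.0
```

```bash
python3 -c "
from plan import *
plan([(.409,.303,.13,None),(.409,.303,.027,None),(.409,.303,.13,None),(.639,.1364,.13,None),(.639,.1364,.032,None)])"
```

```text
at [ 0.5384 -0.3786  0.1298] yaw -9.8 tilt 0.01 t 13.9 F [ 1.   0.1 -0.3] grip 70.3 0.0 j6 1.02
turn z 0.0 then shift [-2.436e+02 -6.495e+02 -2.000e-01] len 694 minreach 0.46
turn z 0.0 then shift [  0.   0. 103.] len 103 minreach 0.51
turn z 0.0 then shift [   0.    0. -103.] len 103 minreach 0.51
turn z 0.0 then shift [255. 125.   0.] len 284 minreach 0.51
turn z 0.0 then shift [ 0.  0. 98.] len 98 minreach 0.65
```

{"method": "play_rows", "body": {
  "commands": [
    [-7,-19,0,0,0,0],
    [-12.5,-33.3,0,0,0,0],
    [-12.5,-33.3,0,0,0,0],
    [-12.5,-33.3,0,0,0,0],
    [-12.5,-33.3,0,0,0,0]
  ]
}}

```text
time: 14.37
tool_pos: [0.5066, -0.2169, 0.1272]
tool_rot: [-0.001, 0.996, -0.086, -0.002]
contact_force: [0.7, 0.3, -0.4]
gripper_width: 0.82
grasp_force: 0.0
```

{"method": "play_rows", "body": {
  "commands": [
    [-12.5,-33.3,0,0,0,0],
    [-12.5,-33.3,0,0,0,0],
    [-12.5,-33.3,0,0,0,0],
    [-12.5,-33.3,0,0,0,0],
    [-12.5,-33.3,0,0,0,0]
  ]
}}

```text
time: 14.78
tool_pos: [0.4732, -0.0424, 0.1275]
tool_rot: [-0.0, 0.996, -0.086, -0.002]
contact_force: [0.4, 0.4, 0.1]
gripper_width: 0.821
grasp_force: 0.0
```

{"method": "play_rows", "body": {
  "commands": [
    [-12.5,-33.3,0,0,0,0],
    [-12.5,-33.3,0,0,0,0],
    [-12.5,-33.3,0,0,0,0],
    [-12.5,-33.3,0,0,0,0],
    [-12.5,-33.3,0,0,0,0]
  ]
}}

```text
time: 15.2
tool_pos: [0.44, 0.1319, 0.1277]
tool_rot: [0.0, 0.996, -0.086, -0.001]
contact_force: [0.9, 0.7, 0.0]
gripper_width: 0.82
grasp_force: 0.0
```

{"method": "play_rows", "body": {
  "commands": [
    [-12.5,-33.3,0,0,0,0],
    [-12.5,-33.3,0,0,0,0],
    [-12.5,-33.3,0,0,0,0],
    [-12.5,-33.3,0,0,0,0],
    [-11.6,-31,0,0,0,0]
  ]
}}

```text
time: 15.62
tool_pos: [0.4072, 0.304, 0.1276]
tool_rot: [0.001, 0.996, -0.085, -0.001]
contact_force: [1.0, 0.1, -1.1]
gripper_width: 0.818
grasp_force: 0.0
```

{"method": "play_rows", "body": {
  "commands": [
    [0,0,0,0,0,0],
    [0,0,0,0,0,0],
    [0,0,0,0,0,0],
    [0,0,0,0,0,0]
  ]
}}

```text
time: 15.95
tool_pos: [0.4088, 0.3016, 0.1284]
tool_rot: [0.001, 0.996, -0.086, -0.001]
contact_force: [0.7, 0.5, -0.0]
gripper_width: 0.817
grasp_force: 0.0
```

```bash
python3 -c "
from plan import *
plan([(.409,.303,.027,None)])"
```

```text
at [0.4088 0.3016 0.1284] yaw -9.9 tilt 0.11 t 15.9 F [ 0.7  0.5 -0. ] grip 69.8 0.0 j6 2.23
turn z 0.0 then shift [-1.000e-01 -1.400e+00  1.014e+02] len 101 minreach 0.51
```

{"method": "play_rows", "body": {
  "commands": [
    [0,-1.4,25,0,0,0],
    [0,0,30,0,0,0],
    [0,0,22,0,0,0],
    [0,0,12,0,0,0],
    [0,0,6,0,0,0]
  ]
}}

```text
time: 16.37
tool_pos: [0.4082, 0.3023, 0.032]
tool_rot: [0.001, 0.996, -0.086, -0.002]
contact_force: [-0.5, -0.3, -0.2]
gripper_width: 0.821
grasp_force: 0.0
```

{"method": "play_rows", "body": {
  "commands": [
    [0,0,3,0,0,0],
    [0,0,0,0,0,0],
    [0,0,0,0,0,0],
    [0,0,0,0,0,0]
  ]
}}

```text
time: 16.7
tool_pos: [0.4105, 0.3047, 0.033]
tool_rot: [-0.001, 0.996, -0.086, 0.001]
contact_force: [0.3, 0.1, 0.6]
gripper_width: 0.822
grasp_force: 0.0
```

{"method": "play_rows", "body": {
  "commands": [
    [0,0,0,0,0,0],
    [0,0,0,0,0,0],
    [0,0,0,0,0,0],
    [0,0,0,0,0,0],
    [0,0,0,0,0,0]
  ],
  "hand": 0
}}

```text
time: 17.12
tool_pos: [0.41, 0.3045, 0.0322]
tool_rot: [-0.0, 0.996, -0.085, 0.001]
contact_force: [-0.2, 0.4, 4.3]
gripper_width: 0.384
grasp_force: 60.0
```

{"method": "play_rows", "body": {
  "commands": [
    [0,0,0,0,0,0],
    [0,0,0,0,0,0]
  ]
}}

```text
time: 17.28
tool_pos: [0.41, 0.3045, 0.0322]
tool_rot: [-0.0, 0.996, -0.085, 0.001]
contact_force: [-0.6, -0.4, 5.1]
gripper_width: 0.383
grasp_force: 60.0
```

```bash
python3 -c "
from plan import *
plan([(.409,.303,.13,None),(.639,.1364,.13,None)])"
```

```text
at [0.41   0.3045 0.0322] yaw -9.8 tilt 0.08 t 17.3 F [-0.6 -0.4  5.1] grip 32.7 60.0 j6 2.23
turn z 0.0 then shift [ -0.7   1.7 -97.8] len 98 minreach 0.51
turn z 0.0 then shift [255. 125.   0.] len 284 minreach 0.51
```

{"method": "play_rows", "body": {
  "commands": [
    [0,0,-14,0,0,0],
    [0,0,-30,0,0,0],
    [0,0,-35,0,0,0],
    [0,0,-28,0,0,0],
    [0,0,-11,0,0,0]
  ]
}}

```text
time: 17.7
tool_pos: [0.4108, 0.305, 0.153]
tool_rot: [-0.002, 0.996, -0.085, 0.002]
contact_force: [0.6, 0.6, -2.1]
gripper_width: 0.383
grasp_force: 60.0
```

{"method": "play_rows", "body": {
  "commands": [
    [15,7.5,0,0,0,0],
    [27,13.5,0,0,0,0],
    [30,15,0,0,0,0],
    [30,15,0,0,0,0],
    [30,15,0,0,0,0]
  ]
}}

```text
time: 18.12
tool_pos: [0.5279, 0.2153, 0.1469]
tool_rot: [0.001, 0.996, -0.085, -0.002]
contact_force: [0.4, 0.1, -3.1]
gripper_width: 0.384
grasp_force: 60.0
```

{"method": "play_rows", "body": {
  "commands": [
    [30,15,0,0,0,0],
    [30,15,0,0,0,0],
    [27,13.5,0,0,0,0],
    [20,10,0,0,0,0],
    [15.2,7.1,0,0,0,0]
  ]
}}

```text
time: 18.53
tool_pos: [0.6386, 0.1341, 0.1464]
tool_rot: [0.001, 0.996, -0.086, -0.002]
contact_force: [-0.4, -0.3, -2.5]
gripper_width: 0.381
grasp_force: 60.0
```

{"method": "play_rows", "body": {
  "commands": [
    [0,0,0,0,0,0],
    [0,0,0,0,0,0],
    [0,0,0,0,0,0],
    [0,0,0,0,0,0]
  ]
}}

```text
time: 18.87
tool_pos: [0.637, 0.1367, 0.1481]
tool_rot: [0.0, 0.996, -0.085, -0.001]
contact_force: [-0.8, -0.0, -2.3]
gripper_width: 0.378
grasp_force: 60.0
```

```bash
python3 -c "
from plan import *
plan([(.639,.1364,.0362,None)])"
```

```text
at [0.637  0.1367 0.1481] yaw -9.8 tilt 0.13 t 18.9 F [-0.8 -0.  -2.3] grip 32.3 60.0 j6 1.84
turn z 0.0 then shift [ 2.000e+00 -1.000e-01  1.119e+02] len 112 minreach 0.65
```

{"method": "play_rows", "body": {
  "commands": [
    [1,0,25,0,0,0],
    [0,0,32,0,0,0],
    [0,0,28,0,0,0],
    [0,0,14,0,0,0],
    [0,0,7,0,0,0]
  ]
}}

```text
time: 19.28
tool_pos: [0.6364, 0.1363, 0.0399]
tool_rot: [0.0, 0.996, -0.085, -0.003]
contact_force: [0.3, -0.7, -3.1]
gripper_width: 0.377
grasp_force: 60.0
```

{"method": "play_rows", "body": {
  "commands": [
    [0,0,3,0,0,0],
    [0,0,1.5,0,0,0],
    [0,0,0,0,0,0],
    [0,0,0,0,0,0],
    [0,0,0,0,0,0]
  ]
}}

```text
time: 19.7
tool_pos: [0.6405, 0.136, 0.0408]
tool_rot: [-0.0, 0.996, -0.086, 0.002]
contact_force: [-0.4, -0.8, -2.4]
gripper_width: 0.381
grasp_force: 60.0
```

{"method": "play_rows", "body": {
  "commands": [
    [0,0,1.5,0,0,0],
    [0,0,0,0,0,0],
    [0,0,0,0,0,0],
    [0,0,0,0,0,0]
  ]
}}

```text
time: 20.03
tool_pos: [0.6393, 0.1359, 0.0375]
tool_rot: [-0.0, 0.996, -0.086, 0.0]
contact_force: [0.3, 0.1, -3.2]
gripper_width: 0.379
grasp_force: 60.0
```

{"method": "play_rows", "body": {
  "commands": [
    [0,0,1.5,0,0,0],
    [0,0,0,0,0,0],
    [0,0,0,0,0,0]
  ]
}}

```text
time: 20.28
tool_pos: [0.6396, 0.1359, 0.0363]
tool_rot: [-0.0, 0.996, -0.086, 0.0]
contact_force: [-0.6, 0.4, -0.4]
gripper_width: 0.381
grasp_force: 60.5
```

{"method": "play_rows", "body": {
  "commands": [
    [0,0,0,0,0,0],
    [0,0,0,0,0,0],
    [0,0,0,0,0,0],
    [0,0,0,0,0,0],
    [0,0,0,0,0,0]
  ],
  "hand": 70
}}

```text
time: 20.7
tool_pos: [0.6394, 0.1359, 0.036]
tool_rot: [-0.0, 0.996, -0.086, 0.0]
contact_force: [0.4, -0.6, -0.2]
gripper_width: 0.82
grasp_force: 0.0
```

{"method": "play_rows", "body": {
  "commands": [
    [0,0,-15,0,0,0],
    [0,0,-30,0,0,0],
    [0,0,-35,0,0,0],
    [0,0,-25,0,0,0],
    [0,0,0,0,0,-6.4]
  ]
}}

```text
time: 21.12
tool_pos: [0.6437, 0.1364, 0.1506]
tool_rot: [-0.001, 1.0, -0.029, 0.007]
contact_force: [1.7, -0.0, 1.4]
gripper_width: 0.822
grasp_force: 0.0
```

{"method": "play_rows", "body": {
  "commands": [
    [0,0,0,0,0,-6.4],
    [0,0,0,0,0,-6.4],
    [0,0,0,0,0,-6.4],
    [0,0,0,0,0,-6.4],
    [0,0,0,0,0,-6.4]
  ],
  "hand": 84
}}

```text
time: 21.53
tool_pos: [0.6395, 0.1359, 0.1424]
tool_rot: [0.0, 0.968, 0.25, 0.001]
contact_force: [-0.3, 0.5, -0.8]
gripper_width: 0.984
grasp_force: 0.0
```

```bash
python3 -c "
from plan import *
plan([(.540,.377,.13,28.6),(.540,.377,.018,None)])"
```

```text
at [0.6395 0.1359 0.1424] yaw 28.9 tilt 0.07 t 21.5 F [-0.3  0.5 -0.8] grip 84.0 0.0 j6 1.16
turn z 0.3 then shift [  28.  -259.3   12.4] len 261 minreach 0.64
turn z 0.0 then shift [  0.   0. 112.] len 112 minreach 0.66
```

{"method": "play_rows", "body": {
  "commands": [
    [2,-18,0,0,0,0],
    [3,-30,0,0,0,0],
    [3.5,-34,0,0,0,0],
    [3.5,-34,0,0,0,0],
    [3.5,-34,0,0,0,0]
  ]
}}

```text
time: 21.95
tool_pos: [0.5808, 0.2762, 0.1424]
tool_rot: [-0.0, 0.969, 0.247, 0.001]
contact_force: [0.2, -0.1, -0.4]
gripper_width: 0.983
grasp_force: 0.0
```

{"method": "play_rows", "body": {
  "commands": [
    [3.5,-34,0,0,0,0],
    [3.5,-30,0,0,0,0],
    [3,-27,0,0,0,0],
    [2.5,-18.3,0,0,0,0],
    [0,0,0,0,0,0]
  ]
}}

```text
time: 22.37
tool_pos: [0.5383, 0.3803, 0.1424]
tool_rot: [-0.001, 0.969, 0.249, 0.001]
contact_force: [-0.3, 0.7, 0.1]
gripper_width: 0.984
grasp_force: 0.0
```

{"method": "play_rows", "body": {
  "commands": [
    [0,0,0,0,0,0],
    [0,0,0,0,0,0],
    [0,0,0,0,0,0]
  ]
}}

```text
time: 22.62
tool_pos: [0.5404, 0.376, 0.1413]
tool_rot: [0.0, 0.969, 0.246, 0.0]
contact_force: [-0.6, 0.2, 0.0]
gripper_width: 0.981
grasp_force: 0.0
```

Run:
```python
from plan import *
plan([(.540,.377,.018,28.6)])
from plant import imaging; from fitparts import run; import cv2
f=imaging.grab_frame("top"); np.savez("top2.npz",**f); a=f["image"][80:270,50:450]
cv2.imwrite("pics/a2.png",cv2.resize(a,(800,380),interpolation=cv2.INTER_CUBIC)[:,:,::-1])
```

```text
at [0.5404 0.376  0.1413] yaw 28.5 tilt 0.03 t 22.6 F [-0.6  0.2  0. ] grip 83.8 0.0 j6 1.57
turn z -0.1 then shift [ 1.000e-01 -1.100e+00  1.233e+02] len 123 minreach 0.66
```

View pics/a2.png

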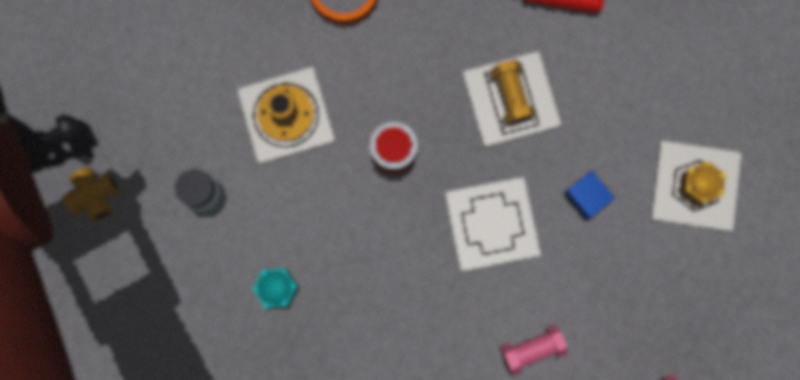

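Flange at (286,113) sits centred in its circle. The socket (512,93) and cap (705,183) are roughly inside their outlines; I'll measure them afterwards. Now the cross.

{"method": "play_rows", "body": {
  "commands": [
    [0,-1,25,0,0,0],
    [0,0,34,0,0,0],
    [0,0,32,0,0,0],
    [0,0,18,0,0,0],
    [0,0,9,0,0,0]
  ]
}}

```text
time: 23.08
tool_pos: [0.5374, 0.3755, 0.0188]
tool_rot: [0.001, 0.969, 0.246, -0.003]
contact_force: [-0.7, -0.1, -0.4]
gripper_width: 0.985
grasp_force: 0.0
```

{"method": "play_rows", "body": {
  "commands": [
    [0,0,6,0,0,0],
    [0,0,0,0,0,0],
    [0,0,0,0,0,0],
    [0,0,0,0,0,0]
  ]
}}

```text
time: 23.42
tool_pos: [0.5408, 0.3785, 0.0191]
tool_rot: [-0.0, 0.969, 0.247, 0.002]
contact_force: [1.2, -0.1, -0.6]
gripper_width: 0.987
grasp_force: 0.0
```

{"method": "play_rows", "body": {
  "commands": [
    [0,0,0,0,0,0],
    [0,0,0,0,0,0],
    [0,0,0,0,0,0],
    [0,0,0,0,0,0],
    [0,0,0,0,0,0]
  ],
  "hand": 0
}}

```text
time: 23.83
tool_pos: [0.5405, 0.3786, 0.0188]
tool_rot: [-0.0, 0.969, 0.247, 0.001]
contact_force: [0.1, 0.5, 5.6]
gripper_width: 0.689
grasp_force: 66.2
```

Run:
```python
from plan import *
plan([(.540,.377,.14,None),(.4957,-.1215,.14,10.4)])
from fitparts import *
f=dict(np.load("top2.npz"))
for k in MODEL: MODEL[k]=(MODEL[k][0],MODEL[k][1]+.004)
run(f,["socket","cap","flange"],dict(socket=np.array([.6551,-.1502]),cap=np.array([.5394,-.3776]),flange=np.array([.639,.1364])),"pics/m2.png")
```

```text
at [0.5405 0.3786 0.0188] yaw 28.6 tilt 0.17 t 23.8 F [0.1 0.5 5.6] grip 58.8 66.2 j6 1.57
turn z 0.0 then shift [  -1.2    1.2 -121.2] len 121 minreach 0.66
turn z 18.2 then shift [-133.6  482.3    0. ] len 500 minreach 0.50
socket [ 0.6585 -0.1491] deg 196.1 iou 0.87
cap [ 0.5374 -0.3771] deg 348.9 iou 0.92
flange [0.6396 0.136 ] deg 35.9 iou 0.96
```

View pics/m2.png

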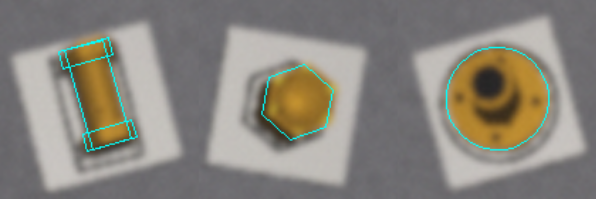

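All three placed parts measure within about 4 mm and 3° of their plates. The cross is gripped (58.8 mm), so I'll carry it over.

{"method": "play_rows", "body": {
  "commands": [
    [0,0,-14,0,0,0],
    [0,0,-30,0,0,0],
    [0,0,-35,0,0,6.1],
    [0,0,-28,0,0,6.1],
    [0,0,-14,0,0,6]
  ]
}}

```text
time: 24.25
tool_pos: [0.5407, 0.3787, 0.143]
tool_rot: [-0.001, 0.996, 0.088, 0.003]
contact_force: [1.0, -0.5, -0.8]
gripper_width: 0.688
grasp_force: 65.5
```

{"method": "play_rows", "body": {
  "commands": [
    [-5,18,0,0,0,0],
    [-8,29,0,0,0,0],
    [-9,33,0,0,0,0],
    [-9,33,0,0,0,0],
    [-9,33,0,0,0,0]
  ]
}}

```text
time: 24.67
tool_pos: [0.5252, 0.2257, 0.1377]
tool_rot: [0.0, 0.996, 0.091, -0.001]
contact_force: [-0.5, 0.6, -2.0]
gripper_width: 0.69
grasp_force: 65.4
```

{"method": "play_rows", "body": {
  "commands": [
    [-9,33,0,0,0,0],
    [-9,33,0,0,0,0],
    [-9,33,0,0,0,0],
    [-9,33,0,0,0,0],
    [-9,33,0,0,0,0]
  ]
}}

```text
time: 25.08
tool_pos: [0.5107, 0.0552, 0.1379]
tool_rot: [-0.0, 0.996, 0.091, -0.0]
contact_force: [0.4, -0.6, -1.5]
gripper_width: 0.689
grasp_force: 65.4
```

{"method": "play_rows", "body": {
  "commands": [
    [-9,33,0,0,0,0],
    [-9,33,0,0,0,0],
    [-9,33,0,0,0,0],
    [-9,30,0,0,0,0],
    [-8,25,0,0,0,0]
  ]
}}

```text
time: 25.5
tool_pos: [0.4953, -0.1046, 0.138]
tool_rot: [0.0, 0.996, 0.09, -0.0]
contact_force: [-0.5, 0.5, -0.8]
gripper_width: 0.691
grasp_force: 65.4
```

{"method": "play_rows", "body": {
  "commands": [
    [-5.3,18.8,0,0,0,0],
    [0,0,0,0,0,0],
    [0,0,0,0,0,0],
    [0,0,0,0,0,0],
    [0,0,0,0,0,0]
  ]
}}

```text
time: 25.92
tool_pos: [0.4943, -0.1212, 0.1377]
tool_rot: [-0.0, 0.996, 0.091, -0.0]
contact_force: [-0.1, -0.5, -1.7]
gripper_width: 0.685
grasp_force: 65.5
```

```bash
python3 -c "
from plan import *
plan([(.4957,-.1215,.0228,10.4)])"
```

```text
at [ 0.4943 -0.1212  0.1377] yaw 10.5 tilt 0.04 t 25.9 F [-0.1 -0.5 -1.7] grip 58.5 65.5 j6 1.0
turn z 0.1 then shift [  1.3   0.5 114.9] len 115 minreach 0.51
```

{"method": "play_rows", "body": {
  "commands": [
    [1.3,0.5,25,0,0,0],
    [0,0,33,0,0,0],
    [0,0,29,0,0,0],
    [0,0,14,0,0,0],
    [0,0,7,0,0,0]
  ]
}}

```text
time: 26.33
tool_pos: [0.4936, -0.1205, 0.0267]
tool_rot: [-0.001, 0.996, 0.091, -0.003]
contact_force: [-0.2, 0.5, -1.6]
gripper_width: 0.687
grasp_force: 65.4
```

{"method": "play_rows", "body": {
  "commands": [
    [0,0,3,0,0,0],
    [0,0,2,0,0,0],
    [0,0,1,0,0,0],
    [0,0,0,0,0,0],
    [0,0,0,0,0,0]
  ]
}}

```text
time: 26.75
tool_pos: [0.4968, -0.1228, 0.0252]
tool_rot: [0.001, 0.996, 0.091, 0.001]
contact_force: [-0.2, 0.8, -2.1]
gripper_width: 0.693
grasp_force: 65.4
```

{"method": "play_rows", "body": {
  "commands": [
    [0,0,1,0,0,0],
    [0,0,0,0,0,0],
    [0,0,0,0,0,0]
  ]
}}

```text
time: 27.0
tool_pos: [0.496, -0.1226, 0.0232]
tool_rot: [0.0, 0.996, 0.09, 0.0]
contact_force: [0.8, -0.3, -2.3]
gripper_width: 0.687
grasp_force: 65.4
```

{"method": "play_rows", "body": {
  "commands": [
    [0,0,1,0,0,0],
    [0,0,0,0,0,0],
    [0,0,0,0,0,0]
  ]
}}

```text
time: 27.25
tool_pos: [0.4961, -0.1227, 0.0228]
tool_rot: [0.0, 0.996, 0.091, 0.0]
contact_force: [-3.4, 0.1, 5.0]
gripper_width: 0.684
grasp_force: 66.2
```

{"method": "play_rows", "body": {
  "commands": [
    [0,0,0,0,0,0],
    [0,0,0,0,0,0],
    [0,0,0,0,0,0],
    [0,0,0,0,0,0]
  ],
  "hand": 84
}}

```text
time: 27.58
tool_pos: [0.4959, -0.1225, 0.0218]
tool_rot: [0.0, 0.996, 0.091, 0.0]
contact_force: [0.4, 0.1, 0.4]
gripper_width: 0.984
grasp_force: 0.0
```

{"method": "play_rows", "body": {
  "commands": [
    [0,0,-15,0,0,0],
    [0,0,-30,0,0,0],
    [0,0,-35,0,0,0],
    [0,0,-35,0,0,0],
    [0,0,-35,0,0,0]
  ]
}}

```text
time: 28.0
tool_pos: [0.4954, -0.1223, 0.1731]
tool_rot: [-0.0, 0.996, 0.091, -0.0]
contact_force: [1.0, -0.6, -0.1]
gripper_width: 0.984
grasp_force: 0.0
```

{"method": "play_rows", "body": {
  "commands": [
    [-12,36,0,0,0,0],
    [-12,36,0,0,0,0],
    [-12,36,0,0,0,0],
    [-12,36,0,0,0,0],
    [-12,36,0,0,0,0]
  ]
}}

```text
time: 28.42
tool_pos: [0.4688, -0.312, 0.172]
tool_rot: [0.0, 0.996, 0.091, 0.0]
contact_force: [0.3, 0.3, 1.2]
gripper_width: 0.985
grasp_force: 0.0
```

{"method": "play_rows", "body": {
  "commands": [
    [-12,36,0,0,0,0],
    [-12,36,0,0,0,0],
    [-12,36,0,0,0,0],
    [-12,36,0,0,0,0],
    [-12,36,0,0,0,0]
  ]
}}

```text
time: 28.83
tool_pos: [0.4421, -0.5, 0.1715]
tool_rot: [-0.0, 0.996, 0.09, -0.0]
contact_force: [0.9, 0.1, -0.1]
gripper_width: 0.98
grasp_force: 0.0
```

{"method": "play_rows", "body": {
  "commands": [
    [-12,36,0,0,0,0],
    [0,0,0,0,0,0],
    [0,0,0,0,0,0]
  ]
}}

```text
time: 29.08
tool_pos: [0.4365, -0.5374, 0.171]
tool_rot: [-0.0, 0.996, 0.089, -0.0]
contact_force: [0.5, 0.5, 0.3]
gripper_width: 0.986
grasp_force: 0.0
```

Run:
```python
from plan import *
from fitparts import *
from plant import imaging
f=imaging.grab_frame("top"); np.savez("top3.npz",**f); a=f["image"][80:270,50:450]
for k in MODEL: MODEL[k]=(MODEL[k][0],MODEL[k][1]+.004)
try: run(f,["cross","socket","cap","flange"],dict(cross=np.array([.4957,-.1215]),socket=np.array([.6551,-.1502]),cap=np.array([.5394,-.3776]),flange=np.array([.639,.1364])),"pics/m3.png")
except Exception as e: print(e)
b=imaging.grab_frame("side")["image"][100:290,80:480]
cv2.imwrite("pics/a3.png",np.vstack([cv2.resize(x,(630,300),interpolation=cv2.INTER_CUBIC) for x in(a,b)])[:,:,::-1])
```

```text
cross [ 0.4948 -0.1235] deg 100.5 iou 0.84
socket [ 0.6591 -0.1491] deg 196.2 iou 0.88
cap [ 0.5375 -0.3775] deg 112.1 iou 0.91
flange [0.6396 0.1359] deg 155.6 iou 0.96
```

View pics/a3.png

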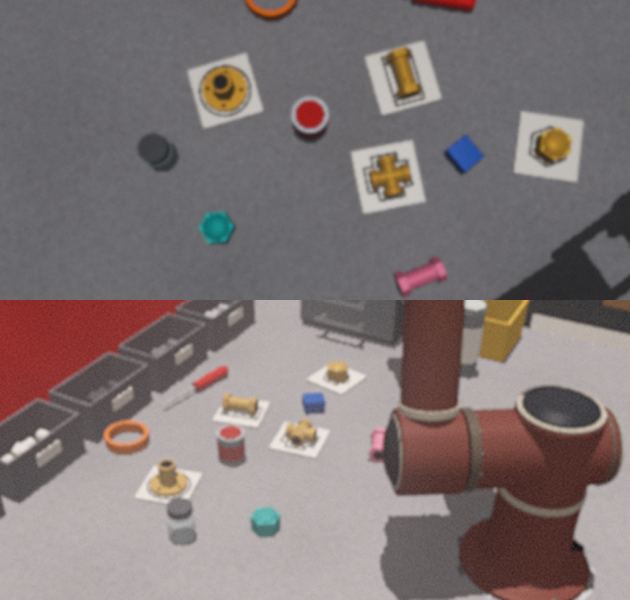

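The final picture shows all four fittings flat on their plates: flange (224,89), socket (403,73), cross (387,176), cap (553,145). The fits put each within about 4 mm and 3° of its plate. The tin (310,115) and jar (155,150) are upright and unmoved.

```bash
python3 -c "
from plant import manip; print(manip.job_done())"
```

```text
the job is handed in; nothing more can be done
None
```

I placed and released all four brass fittings on their matching plates, each measured within about 4 mm and 3° of its outline; the tin and jar stayed where they stood, and I handed the job in at about 29 s (no verdict was returned).

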